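# Let the last can out of the galley can dispenser

## Robot

A 6-joint arm with a two-finger parallel gripper is mounted at the origin on the work surface. World frame = base frame: x ahead of the robot, y to its left, z up, the work surface at z = 0. Lengths are in m, angles in rad, forces in N, time in s.
With the tool pointing down it reaches from about 0.325 to 0.85 m from the base axis. Payload 4.4 kg.
Tool frame: the origin (TCP) lies on the centre line of the jaws, within the pads' length; the fingertips stand 14 mm ahead of it and the grasp point (between the pads) lies 5 mm behind it; z points along the fingers, y is the direction in which the jaws open and shut (so a half turn about z gives the same grasp; the last joint's range is limited). The gripper opens to 94 mm and grips with 3 to 60 N. Pads are 16 mm wide; open, the fingers measure 119 mm over their backs; the gripper's body (75 mm by 177 mm) begins 78 mm behind the grasp point.
Start: joints at [-1.435, 0.207, 1.542, -0, 1.393, -0.15], TCP at [0.162, -0.552, 0.219] pointing down, gripper open.
Joint ranges: [-2.73, 2.73], [-0.86, 2.22], [0.23, 2.46], [-1.11, 4.25], [0.08, 2.63], [-2.82, 2.82]. Speed limits (rad/s): [2.79, 2.79, 3.14, 3.14, 3.14, 3.14].

## Interface

Orientations are given as a unit quaternion [x, y, z, w].
In Python, from plant import status, get_image, order gives the robot as it stands.
- The arm moves only by the tool drive_tool, never from a script. Its argument "series" is a list of rows, each a list of 4 numbers: the shift along the tool's x, y, z in mm, then the turn about the tool's z in rad. In form: [[dx, dy, dz, spin], ...]. A call has 1 to 20 rows; each row shifts and turns the pose as measured when the row begins, along the tool's axes as they then stand; what a row does not reach is not made up. A row lasts 1/8 s, in which the tool goes at most 62.5 mm and 10.7 degrees, less where a joint would pass 70% of its speed; a pose out of reach is approached as far as the arm can. A call with a gripper value outside its range is refused whole. "gripper" is the finger opening in mm, from 0 to 94, set as the call begins (left out, the last holds). The fingers move at their own pace and stop on an object; "grip_force" is the grip in N (left out, the last holds). Time passes only in rows, so rows that do not move let the fingers close. It gives the time, the measured TCP pose, the force and the opening at its end, in the units of the state.
- status.get_obs(): the state, without advancing time (a new reading comes with each control period).
- get_image(name): name is "scene" or "top" or "wrist"; returns a dict with "image" (384x512x3 uint8, red, green, blue), "depth" (384x512 float32, m along the optical axis (not along the pixel's ray), 0 where there is no reading), "camera_matrix" (3x3 intrinsics, pixels), "R" (3x3) and "t" (3): a world point X has camera coordinates R X + t. Camera axes: x right, y down, z forward; pixel columns grow to the right and rows downward; lengths in m; the calibration is good to about 2 mm. A picture is of the moment at which its call begins.
- order.sign_off(): hands the job in, once; it reports no verdict.
The state is a dict: "clock": time; "joints": joint angles; "qd": joint speeds; "joint_efforts": joint torques, N m; "eef_pos": TCP position; "orientation": TCP orientation; "ft_force": force on the tool from outside, world axes, zero at the start; "torque": the same for the moment, N m; "opening": opening from 0.0 (shut) to 1.0 (fully open).
Only numpy, scipy, OpenCV 4.12 (cv2) and the standard library are available. Lean on these libraries where they do the work, as an engineer would, in place of code of your own. Each camera call takes 0.05 s, during which the arm holds its last target.

## Task

Press the paddle of the can dispenser all the way down so that its lid swings up and the can rolls out to the end wall of the chute. Then let the paddle come gently back up so that the lid is eased shut and does not slam, and leave the dispenser with its lid fully closed. Work only with the paddle: do not touch the lid or the can, grasp nothing, and leave the cups, the jug and the sauce bottle where they stand.

Things in the scene. Friction and masses are not known exactly. Their poses are not given: they have to be found in the camera images.
- rack: The can dispenser, a steel chute fixed to the counter, 310 mm long, 125 mm wide, 137 mm high with the lid shut. Origin: centre line of its underside, on the counter. Its +x axis is the way the can rolls, away from the robot (turned by up to 0.4 rad); y to the left; z up. The chute falls towards +x and ends at an end wall at x = +193 mm. The lid covers the middle part; the paddle sticks out at the -x end, towards the robot.
- lever (a joint): Press lever, rad: 0 = at rest, paddle up against its stop; grows as the paddle is pressed down; 0.5 = fully down, at a hard stop. It turns about a level pin along y of the dispenser, at x = -92 mm, z = 122 mm in the dispenser's frame. The lid is linked to it and opens 2 rad per rad of lever. A spring and the lid's weight push the paddle back up: about 4 to 10 N on the paddle. Let go, it flies up and the lid slams at about 8 rad/s.
- paddle (a point): Centre of the upper face of the lever's black paddle, which measures 50 mm (along dispenser x) by 70 mm (along y), 8 mm thick. It lies 108 mm from the lever's pin, about 153 mm above the counter at rest and about 99 mm when fully down; it slopes 0.25 rad up towards the robot at rest and as much down towards it when fully pressed. Nothing stands above or beneath it.
- lid (a joint): The white lid's hinge, rad: 0 = shut, 1.0 = fully open (lever fully down). It counts as slammed if it closes faster than 3.5 rad/s over the last 0.35 rad.
- lid_edge (a point): Lower edge, at mid width, of the lid's front skirt, 138 mm in front of the lid's pin. The lid is a plate 139 x 114 mm with a skirt 65 mm deep that holds back the can; its pin lies at x = -50 mm, z = 133 mm in the dispenser's frame.
- can_center (a point): Centre of the small drinks can, 53 mm in diameter and 88 mm long, lying across the chute. At the start it leans on the skirt under the closed lid (x about 55 mm in the dispenser's frame); rolled out, it lies against the end wall (x about 166 mm). It rolls out within about a second of the lid being up.
- cups: Bystander: stack of upside-down paper cups, 77 mm in diameter, 174 mm high, loose. Origin: centre of its underside.
- jug: Bystander: black jug, 112 mm in diameter with a handle reaching 97 mm to its +y, 205 mm high, loose. Origin: centre of its underside.
- sauce: Bystander: red sauce bottle, 52 mm in diameter, 150 mm high, loose. Origin: centre of its underside.

How it is judged:
On the way, in this order (a step that is already met when the one before it is completed fails the run):
1. the paddle is pressed down by the robot and the lid stands open (over 0.85 of 1.0 rad) (value of joint lid above 0.85 rad and contact force between the fingers and lever above 0.5 N), for 0.2 s.
2. the lid is shut again (value of joint lid below 0.05 rad), for 0.2 s.
At the end, for the whole second after the job is handed in: The lid is shut (under 0.05 rad) with the paddle up (under 0.03 rad), and the can lies still in the chute at the end wall (its centre 150 to 185 mm along the dispenser's x) (value of joint lid below 0.05 rad and value of joint lever below 0.03 rad and x of can_center in the frame of rack between 0.15 and 0.185 m and y of can_center in the frame of rack between -0.02 and 0.02 m and z of can_center in the frame of rack below 0.085 m and linear speed of can below 0.03 m/s); the robot touches nothing.
It fails at once if the lid slams: it closes faster than 3.5 rad/s over the last 0.35 rad (value of joint lid below 0.35 rad and velocity of joint lid below -3.5 rad/s).
It fails at once if the robot touches the lid (contact force between any of the fingers, the arm and lid above 0.5 N).
It fails at once if the robot touches the can (contact force between any of the fingers, the arm and can above 0.3 N).
It fails at once if the can is lifted out of the chute (z of can_center in the frame of rack above 0.12 m).
It fails at once if a bystander is moved by more than 20 mm or tipped (distance of any of cups, jug, sauce from where it was at the start of the episode above 0.02 m or angle between any of cups, jug, sauce's own z axis and vertical above 0.3 rad).
It also fails if it takes over 35 s, if anything falls off the work surface, if the arm or the gripper's body presses on something with over 40 N, if the wrist force passes 120 N, or if a joint passes its speed limit or range.

## Working session

There is one attempt and no reset: what is moved stays moved. The work goes in short steps, Python scripts to look and compute and a tool call to move; the robot and the scene stay as the last step left them, time stands still between calls to the robot, and variables do not carry over. Pictures are saved under pics/ and viewed, and the job is handed in when it is done.

Besides the shell and the picture viewer there is one more tool, called as name([rows], argument=value, ...), one row to a line, values as JSON. drive_tool: Moves the arm, as the interface text tells. Its arguments: {"type":"object","properties":{"series":{"type":"array"},"gripper":{"type":"number"},"grip_force":{"type":"number"}},"required":["series"]}

```bash
mkdir -p pics; python3 - <<'E'
from plant import status,get_image
import cv2,numpy as np
o=status.get_obs()
print({k:np.round(v,3) for k,v in o.items()})
for n in ("scene","top"):
    d=get_image(n); cv2.imwrite(f"pics/{n}0.png",d["image"][:,:,::-1])
    np.savez(f"{n}0.npz",**d)
    print(n,d["camera_matrix"].round(1).tolist(),d["R"].round(3).tolist(),d["t"].round(3))
E
```

```text
{'clock': np.float64(0.0), 'joints': array([-1.435,  0.207,  1.543, -0.   ,  1.393, -0.15 ]), 'qd': array([ 0.001,  0.   , -0.001,  0.   ,  0.001,  0.001]), 'joint_efforts': array([ 2.0000e-03, -3.7087e+01, -2.8142e+01,  7.0000e-02,  3.6000e-02,
       -0.0000e+00]), 'eef_pos': array([ 0.162, -0.551,  0.218]), 'orientation': array([ 0.99 ,  0.142,  0.   , -0.001]), 'ft_force': array([-0.844,  0.162,  0.003]), 'torque': array([-0.01 ,  0.056, -0.018]), 'opening': np.float64(1.002)}
scene [[378.1, 0.0, 255.6], [0.0, 378.1, 184.3], [0.0, 0.0, 1.0]] [[-0.023, 1.0, 0.007], [0.775, 0.022, -0.631], [-0.631, -0.009, -0.776]] [-0.043 -0.423  1.429]
top [[370.1, 0.0, 251.5], [0.0, 370.1, 186.3], [0.0, 0.0, 1.0]] [[-0.022, -1.0, -0.013], [-0.987, 0.024, -0.158], [0.158, 0.009, -0.987]] [0.076 0.633 0.853]
```

View pics/scene0.png

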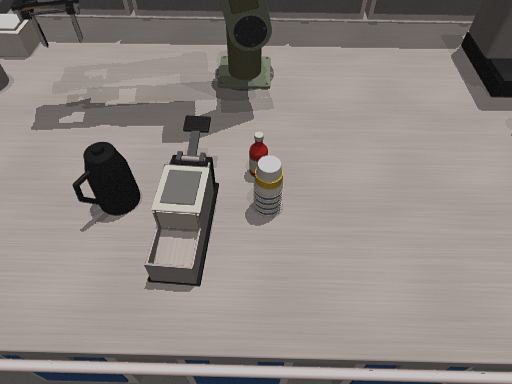

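View pics/top0.png

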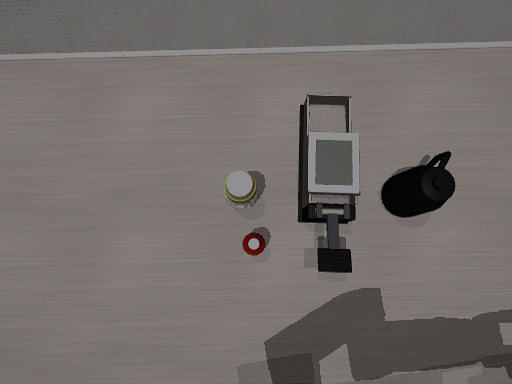

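The scene view shows the paddle at about (197,124) px. In the top view it is at (335,260), the lid at (334,163), the cups at (240,187), the sauce at (254,244) and the jug at (418,190). Next I'll measure the paddle and lid in the world frame.

```bash
cat > h.py <<'E'
import numpy as np,cv2
def cloud(d):
    K,R,t=d["camera_matrix"],d["R"],d["t"]; z=d["depth"].astype(float)
    v,u=np.mgrid[:z.shape[0],:z.shape[1]]
    c=np.stack([(u-K[0,2])/K[0,0]*z,(v-K[1,2])/K[1,1]*z,z],-1)
    P=(c-t)@R; P[z<=0]=np.nan
    return P
E
python3 - <<'E'
from h import *
d=np.load("top0.npz"); P=cloud(d); g=d["image"].max(2)
def rep(name,m):
    n,l,s,c=cv2.connectedComponentsWithStats(m.astype(np.uint8))
    i=1+np.argmax(s[1:,4]); m=l==i; p=P[m]
    r=cv2.minAreaRect(np.ascontiguousarray(p[:,:2].astype(np.float32)))
    print(name,s[i],"med",np.nanmedian(p,0).round(4),"min",np.nanmin(p,0).round(3),"max",np.nanmax(p,0).round(3),"rect",np.round(r[0],4),np.round(r[1],4),round(r[2],2))
    return m
win=np.zeros(g.shape,bool); win[235:285,305:365]=1
m=rep("paddle",win&(P[:,:,2]>0.12)&(g<60))
pp=P[m]; x=np.c_[pp[:,:2]-pp[:,:2].mean(0),np.ones(len(pp))]
print("plane",np.linalg.lstsq(x,pp[:,2],rcond=None)[0])
win[:]=0; win[120:203,300:370]=1
rep("lid",win&(P[:,:,2]>0.125))
win[:]=0; win[90:225,295:362]=1
rep("rack",win&(P[:,:,2]>0.02))
for n,(a,b,c,e) in dict(cups=(165,215,215,265),sauce=(225,265,235,275),jug=(140,225,375,460)).items():
    win[:]=0; win[a:b,c:e]=1; rep(n,win&(P[:,:,2]>0.03))
E
```

```text
paddle [317 235  35  38 946] med [ 0.4623 -0.1089  0.1528] min [ 0.433 -0.144  0.139] max [ 0.51  -0.073  0.162] rect [ 0.4719 -0.1092] [0.0695 0.0767] 87.06
plane [-0.25255009  0.01572902  0.15208147]
lid [ 307  131   53   72 3283] med [ 0.6652 -0.1205  0.141 ] min [ 0.581 -0.18   0.125] max [ 0.746 -0.06   0.147] rect [ 0.6614 -0.121 ] [0.1151 0.1636] 86.62
rack [ 302   93   58  132 6771] med [ 0.674  -0.1188  0.133 ] min [ 0.533 -0.185  0.02 ] max [ 0.856 -0.06   0.147] rect [ 0.6931 -0.1232] [0.1149 0.3202] 86.31
cups [224 171  34  37 987] med [0.6113 0.0845 0.1731] min [0.583 0.049 0.035] max [0.654 0.124 0.179] rect [0.6165 0.0854] [0.066  0.0759] 18.12
sauce [243 233  22  23 405] med [0.4947 0.0592 0.1059] min [0.47  0.036 0.07 ] max [0.52  0.084 0.154] rect [0.4946 0.0597] [0.048 0.05 ] 89.46
jug [ 384  151   71   66 2984] med [ 0.603  -0.2966  0.1583] min [ 0.553 -0.373  0.03 ] max [ 0.688 -0.264  0.208] rect [ 0.6248 -0.3152] [0.0953 0.1413] 79.8
```

drive_tool([
  [34,-28,0,0],
  [34,-28,0,0],
  [34,-28,0,0],
  [34,-28,0,0],
  [34,-28,0,0],
  [34,-28,0,0],
  [34,-28,0,0],
  [34,-28,0,0],
  [34,-28,0,0],
  [34,-28,0,0],
  [0,0,0,0],
], gripper=0, grip_force=10)

```text
clock: 1.48
eef_pos: [0.4144, -0.173, 0.2148]
orientation: [0.99, 0.141, -0.001, -0.005]
ft_force: [0.1, 0.5, -0.4]
opening: 0.004
```

drive_tool([
  [30,-25,0,0],
  [30,-25,0,0],
  [0,0,0,0.17],
  [0,0,0,0.17],
  [0,0,0,0],
  [0,0,0,0],
])

```text
clock: 2.22
eef_pos: [0.4564, -0.1104, 0.2131]
orientation: [0.999, -0.034, -0.004, -0.004]
ft_force: [-0.5, -0.1, -0.0]
opening: 0.006
```

```bash
python3 - <<'E'
from plant import status,get_image
from h import *
o=status.get_obs(); print(o["eef_pos"].round(4),o["orientation"].round(3),o["ft_force"].round(2))
d=get_image("scene"); P=cloud(d)
c=d["image"][80:230,120:300,::-1]; cv2.imwrite("pics/s1.png",cv2.resize(c,None,fx=4,fy=4))
d=get_image("wrist"); cv2.imwrite("pics/w1.png",d["image"][:,:,::-1])
E
```

```text
[ 0.4564 -0.1104  0.2131] [ 0.999 -0.034 -0.004 -0.004] [-0.51 -0.09 -0.04]
```

View pics/s1.png

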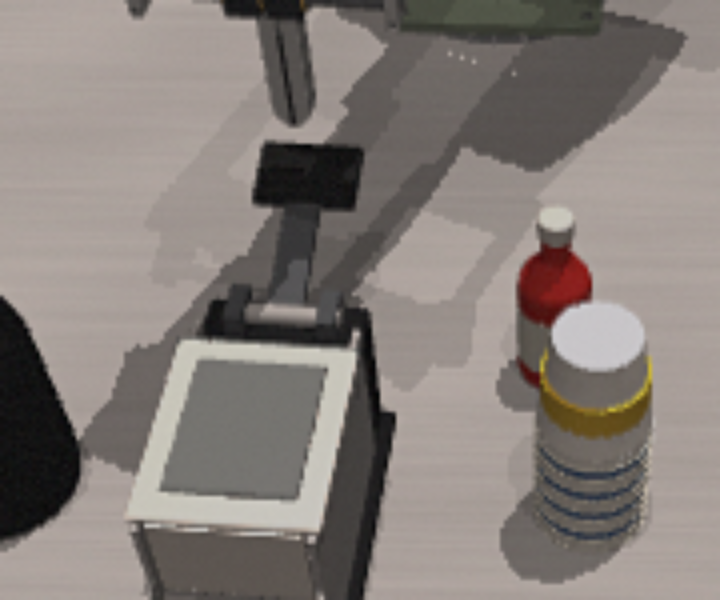

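View pics/w1.png

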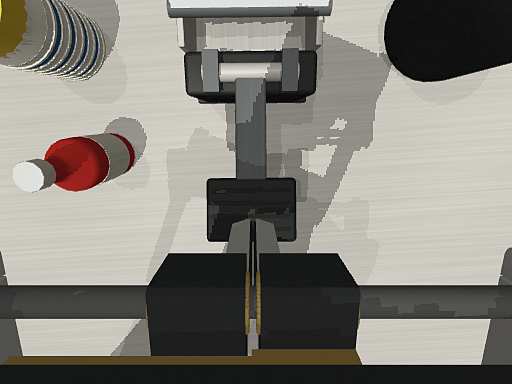

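The closed jaws sit above the middle of the paddle: fingertips at about (292,122) in the scene crop, and centred at x≈252 in the wrist view against the paddle's 206–297. I'll go down to contact next.

drive_tool([
  [2,1,12,0],
  [0,0,12,0],
  [0,0,10,0],
  [0,0,8,0],
  [0,0,5,0],
  [0,0,5,0],
  [0,0,5,0],
  [0,0,5,0],
  [0,0,5,0],
])

```text
clock: 3.45
eef_pos: [0.4546, -0.1113, 0.1443]
orientation: [0.999, -0.033, -0.009, -0.003]
ft_force: [-2.2, 0.9, 6.1]
opening: 0.002
```

drive_tool([
  [0.5,0,5,0],
  [0.5,0,5,0],
  [0.5,0,5,0],
  [0.5,0,5,0],
  [0.5,0,5,0],
])

```text
clock: 4.08
eef_pos: [0.4553, -0.1114, 0.1221]
orientation: [0.999, -0.032, -0.011, -0.003]
ft_force: [-3.2, 0.4, 6.9]
opening: 0.005
```

drive_tool([
  [0,0,4,0],
  [0,0,4,0],
  [0,0,4,0],
  [0,0,3,0],
])

```text
clock: 4.58
eef_pos: [0.4569, -0.1115, 0.1142]
orientation: [0.999, -0.031, -0.01, -0.003]
ft_force: [-9.7, 2.8, 24.6]
opening: 0.005
```

The force rose to 25 N, so the paddle is on its stop. I'll hold it there while the can rolls.

drive_tool([
  [0,0,1.5,0],
  [0,0,1.5,0],
  [0,0,1.5,0],
  [0,0,1.5,0],
  [0,0,1.5,0],
  [0,0,1.5,0],
  [0,0,1.5,0],
  [0,0,1.5,0],
  [0,0,1.5,0],
  [0,0,1.5,0],
  [0,0,1.5,0],
  [0,0,1.5,0],
])

```text
clock: 6.08
eef_pos: [0.4567, -0.1115, 0.1151]
orientation: [1.0, -0.028, -0.012, -0.001]
ft_force: [-4.2, 1.8, 10.9]
opening: 0.001
```

```bash
python3 - <<'E'
from plant import status,get_image
from h import *
o=status.get_obs(); print(o["clock"],o["eef_pos"].round(4),o["orientation"].round(3),o["ft_force"].round(2))
d=get_image("scene"); P=cloud(d)
c=d["image"][80:290,100:300,::-1]; cv2.imwrite("pics/s2.png",cv2.resize(c,None,fx=2.8,fy=2.8))
d=get_image("top"); c=d["image"][80:290,220:460,::-1]; cv2.imwrite("pics/t2.png",cv2.resize(c,None,fx=2.5,fy=2.5))
E
```

```text
6.075 [ 0.4567 -0.1115  0.1151] [ 1.    -0.028 -0.012 -0.001] [-4.19  1.85 10.89]
```

View pics/s2.png

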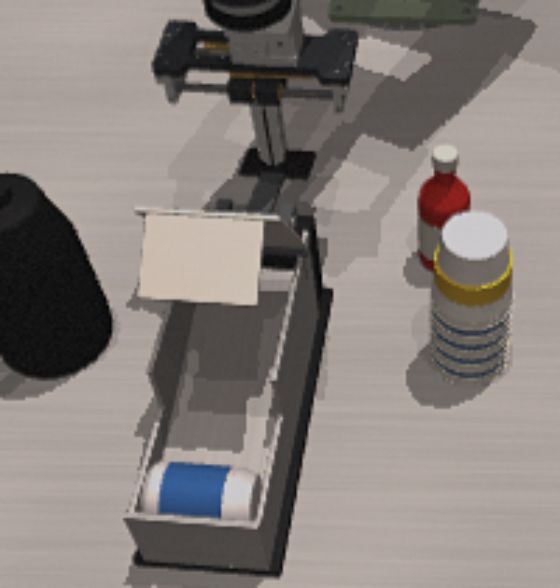

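View pics/t2.png

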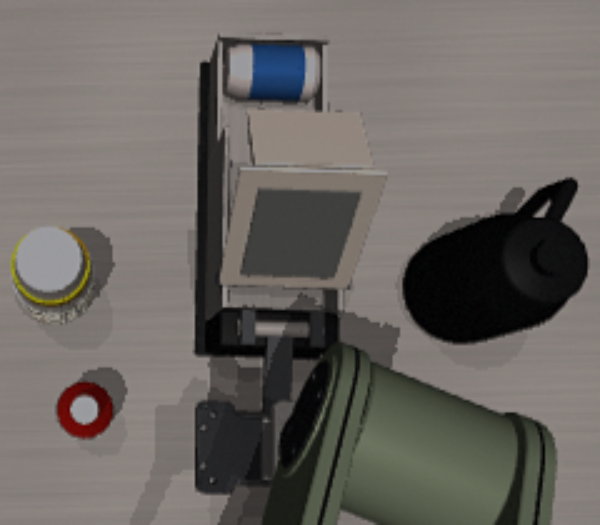

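The lid stands open and the can lies at the end wall, at about (200,490) in the scene crop and (272,72) in the top crop. Now I'll ease the paddle up.

drive_tool([
  [0,0,-2,0],
  [0,0,-2,0],
  [0,0,-2.5,0],
  [0,0,-2.5,0],
  [0,0,-2.5,0],
  [0,0,-2.5,0],
  [0,0,-2.5,0],
  [0,0,-2.5,0],
])

```text
clock: 7.18
eef_pos: [0.4545, -0.1113, 0.1394]
orientation: [1.0, -0.027, -0.016, -0.001]
ft_force: [-1.8, 0.7, 6.3]
opening: 0.005
```

drive_tool([
  [0,0,-2,0],
  [0,0,-2,0],
  [0,0,-2,0],
  [0,0,-2,0],
  [0,0,-2,0],
  [0,0,-2,0],
  [0,0,-2,0],
  [0,0,-2,0],
])

```text
clock: 8.18
eef_pos: [0.4575, -0.1114, 0.162]
orientation: [1.0, -0.026, -0.013, -0.0]
ft_force: [-1.1, 1.1, 5.5]
opening: 0.006
```

drive_tool([
  [0,0,-1,0],
  [0,0,-1,0],
  [0,0,-1,0],
  [0,0,-1.5,0],
  [0,0,-1.5,0],
  [0,0,-1.5,0],
  [0,0,-1.5,0],
  [0,0,-1.5,0],
  [0,0,-1.5,0],
])

```text
clock: 9.3
eef_pos: [0.4571, -0.1112, 0.1729]
orientation: [1.0, -0.026, -0.014, -0.001]
ft_force: [-0.5, 0.6, -0.4]
opening: 0.006
```

The force is gone, so the fingers are clear of the paddle. I'll raise the tool and check.

drive_tool([
  [0,0,-5,0],
  [0,0,-10,0],
  [0,0,-15,0],
  [-10,0,-15,0],
  [-20,0,-15,0],
  [-20,0,0,0],
  [0,0,0,0],
  [0,0,0,0],
])

```text
clock: 10.3
eef_pos: [0.4084, -0.1094, 0.2431]
orientation: [1.0, -0.026, -0.011, 0.001]
ft_force: [1.1, -0.4, -0.4]
opening: 0.004
```

```bash
python3 - <<'E'
from plant import status,get_image
from h import *
o=status.get_obs(); print(o["clock"],o["eef_pos"].round(4),o["ft_force"].round(2),abs(o["qd"]).max())
d=get_image("scene"); P=cloud(d)
c=d["image"][80:290,100:300,::-1]; cv2.imwrite("pics/s3.png",cv2.resize(c,None,fx=2.8,fy=2.8))
a=np.load("scene0.npz");P0=cloud(a)
for n,s in dict(lid=np.s_[175:200,170:200],paddle=np.s_[120:128,190:205]).items():
    print(n,np.nanmedian(P0[s].reshape(-1,3),0).round(4),np.nanmedian(P[s].reshape(-1,3),0).round(4))
im=d["image"].astype(int); m=(im[:,:,2]>im[:,:,0]+40); m[300:]=0
p=P[m]; can=np.nanmedian(p,0); print("can blue",m.sum(),can.round(4))
# rack frame from paddle/lid: yaw -0.062, lever pin 92 behind origin
yaw=-0.062; c,s=np.cos(yaw),np.sin(yaw)
pad=np.array([.458,-.109]); org=pad+np.array([c,s])*(0.108*np.cos(.25)+.092)
r=can[:2]-org; print("origin",org.round(4),"can rack x,y",(c*r[0]+s*r[1]).round(4),(-s*r[0]+c*r[1]).round(4))
E
```

```text
10.3 [ 0.4084 -0.1094  0.2431] [ 1.06 -0.44 -0.37] 0.014077231189023301
lid [ 0.6711 -0.1114  0.1412] [ 0.6706 -0.1113  0.1412]
paddle [ 0.4593 -0.106   0.1521] [ 0.459  -0.1059  0.1519]
can blue 403 [ 0.8251 -0.1325  0.0921]
origin [ 0.6543 -0.1212] can rack x,y 0.1712 -0.0007
```

View pics/s3.png

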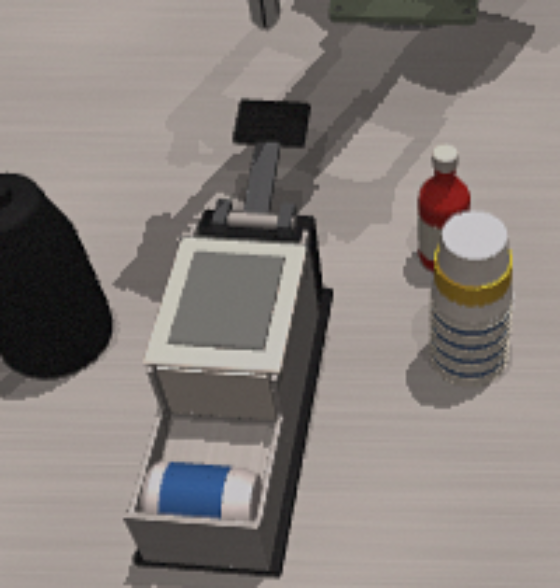

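The lid is shut, with its height and the paddle's within 0.3 mm of the start. The can lies at the end wall, at (200,490), and the bystanders haven't moved. I'll hand the job in.

```bash
python3 -c "
from plant import order; print(order.sign_off())"
```

```text
the job is handed in; nothing more can be done
None
```

The can dispenser job is done and was handed in at about 10.4 s of the 35 s allowed; no verdict came back.

**What I did:** With the jaws closed, I pressed the middle of the paddle down to its hard stop, where the force rose to about 25 N. I held it there about 1.5 s while the can rolled out. I then let it up at about 20–25 mm/s until the force was gone, and backed the arm away.

**Last checks:**
- **Lid and paddle:** both were back at their starting heights, within 0.3 mm in the camera depth.
- **Can:** it lies at the end wall. Its visible surface is at about x = 171 mm and y = -1 mm in the dispenser's frame, inside the required ranges.
- **Bystanders:** the cups, the jug and the sauce bottle look unmoved by eye; I did not measure them again.
- **Robot:** it was clear of everything, with about 1 N of leftover reading on the force sensor.

I could not measure the lid's closing speed directly. From the paddle's speed I estimate about 0.5 rad/s, against the limit of 3.5. None of the checks failed or disagreed.

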